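# Put the transformer away in the push-latch drawer

### The job

Press the front of the blue drawer fully in and let go, so that its push-push latch frees it and it springs open, and put the small transformer with the yellow coil into it. Then press the blue drawer in again until it latches and stays shut with the transformer inside. Leave the orange drawer shut.

Things in the scene. Friction and masses are not known exactly. Their poses are not given: they have to be found in the camera images.
- transformer: Small loose transformer standing on the dark 2 mm mat: dark brown core (plate 14 mm along its own x, 34 mm along its own y, top 32 mm up: flat faces to grip across y), yellow coil (29 mm along x) round its middle, black foot 30 x 34 mm; about 60 g. Origin 1 mm under the centre of its foot, z up. A copper-wound ring choke lies nearby and is not wanted.
- blue_front (a point): Middle of the blue drawer front's outer face (white ring), moves with it; x points into the grey cabinet (the way to press), z up. Front plate 94 mm wide, z 10 to 54 mm, 12 thick, 14 mm proud of the cabinet (112 wide, 64 high) when latched. Behind it an open tray, inside 68 (x) by 86 mm (y), centre 46 mm behind this point, floor at z 16 mm, other walls up to z 26 mm.
- blue_drawer (a joint): Slide in m: 0 latched, + out toward the robot, 0.075 fully open (whole tray clear of the cabinet), -0.010 stop when pressed in. Push-push latch: from 0 press to the stop (8 mm or more) and let go: freed, a damped spring drives it open within 1 s. From open press to the same stop and let go: caught, rests at 0. Takes 2 to 5 N, more only at the stop.
- orange_drawer (a joint): Slide of a like drawer with an orange front, in its own grey cabinet beside the blue one (either may be on the left); same values and latch. Starts latched at 0 and must stay so.
Things that resemble listed ones, but are neither listed nor needed, are in the scene too. What is meant by the transformer is not pink, turquoise or white, and is the smaller of those in its own colour.

How it is judged:
By the outcome, as a careful person would: the job done as asked, in the order asked, and still so for the second after the job is handed in, with the robot touching nothing.
It also fails if it takes over 64 s, if anything falls off the work surface, if the arm or the gripper's body presses on something with over 40 N, if the wrist force passes 120 N, or if a joint passes its speed limit or range.

### The arm

A 7-joint arm with a two-finger parallel gripper is mounted at the origin on a cart in front of the work surface, level with it; the furniture and walls round the work are solid. World frame = base frame: x ahead of the robot, y to its left, z up, the work surface at z = 0. Lengths are in mm, angles in rad, forces in N, time in s.
With the tool pointing down it reaches from about 400 to 900 mm from the base axis. Payload 5.5 kg.
Tool frame: the origin (TCP) lies at the very end of the fingers, on their centre line; the grasp point (between the pads) lies robot.grip_depth behind it (robot.grip_depth is the distance from the TCP to the grasp point, in mm); z points along the fingers, y is the line along which they close (so a half turn about z gives the same grasp; the last joint's range is limited). The gripper opens to 85 mm and grips with 20 to 120 N. Pads are 22 mm wide; open, the fingers measure 114 mm over their backs; the gripper's body (76 mm by 85 mm) begins 54 mm behind the grasp point. The pads swing forward as they close: fully open they stand 13 mm farther back than shut.
Start: joints at [-0.94, 0.501, -0.427, 1.55, 0.221, 1.138, -0.21], TCP at [233.679, 606.542, 231.31] pointing down, gripper open.
Joint ranges: [-2.88, 2.88], [-0.31, 2.03], [-1.54, 1.56], [0.2, 2.42], [-1.41, 4.55], [0.19, 2.02], [-2.57, 2.57]. Speed limits (rad/s): [2.57, 2.57, 3.14, 3.14, 3.14, 3.14, 3.14].

### API

Orientations are given as a unit quaternion [w, x, y, z].
In Python, from rig import robot gives the robot as it stands.
- The arm moves only by the tool drive_tool, never from a script. Its arguments are lists of equal length, an entry for each row: "rot": the turn, a rotation vector about the world's x, y, z in degrees, a list of three; "translation": the shift along the world's x, y, z in cm, a list of three; "jaw": the finger opening in cm, from 0 to 8.54. A call has 1 to 10 rows; each row is the pose to reach, as a shift and turn from the pose commanded when the call began; what a row does not reach only later rows make up. A row lasts 1/12 s, in which the tool goes at most 41.7 mm and 7.16 degrees, less where a joint would pass 70% of its speed; a pose out of reach is approached as far as the arm can. A call with a gripper value outside its range is refused whole. The fingers move at their own pace and stop on an object; "newtons" is the grip in N (left out, the last holds). Time passes only in rows, so rows that repeat a pose let the fingers close. It gives the time, the measured TCP pose, the force, the opening and the grip force at its end, in the units of the state.
- robot.get_obs(): the state, without advancing time (a new reading comes with each control period).
- robot.read_camera(name): name is "side" or "top" or "wrist"; returns a dict with "frame" (384x512x3 uint8, red, green, blue), "fx", "fy", "cx", "cy" (pixels), "world_to_cam" (4x4, takes a point from world to camera coordinates). Camera axes: x right, y up, looking along -z (the intrinsics and any distortion apply to the point x, -y, -z); pixel columns grow to the right and rows downward; lengths in mm; the calibration is good to about 2 mm. A picture is of the moment at which its call begins. There is no depth.
- robot.close_job(): hands the job in; it is judged then, once.
Trained networks look in a picture, given as the dict that the camera call returned (one of the last four; its "shot" number tells which), for a name from the list of things; names that differ only in an ending like _2 or _b are one class to them, and where a whole thing is asked for, a point or a joint stands for the part that bears it (a point fixed in the world has none). Each returns a list of dicts, best first, with "confidence" (0 to 1); they miss things now and then, are a little off and sometimes report something else, mostly with a low value. They report only what shows in the picture. A call takes as long as a camera call. They do not tell look-alikes from the thing itself.
- robot.regions_of(picture, name): "mask" (384x512 bool, what is visible of it) and "extent" ([left, top, right, bottom] in pixels, round what is visible of it).
- robot.spot_point(picture, name): "location" ([column, row] in pixels: a listed point, or the origin of a listed thing).
The state is a dict: "t": time; "q": joint angles; "joint_vel": joint speeds; "effort": joint torques, N m; "position": TCP position; "ee_rot": TCP orientation; "wrist_force": force on the tool from outside, world axes, zero at the start; "ft_torque": the same for the moment, N m; "width": finger opening in mm; "grasp_force": force on a finger pad.
Only numpy, scipy, OpenCV 4.12 (cv2) and the standard library are available. Lean on these libraries where they do the work, as an engineer would, in place of code of your own. Each camera call takes 0.05 s, during which the arm holds its last target. There are 200 camera calls.

## Working session

There is one attempt and no reset: what is moved stays moved. The work goes in short steps, Python scripts to look and compute and a tool call to move; the robot and the scene stay as the last step left them, time stands still between calls to the robot, and variables do not carry over. Pictures are saved under pics/ and viewed, at most 10 in all, crops included, and the job is handed in when it is done.

Besides the shell and the picture viewer there is one more tool, called after ">>>" by a JSON object that holds its "op" and its "data", one argument or row to a line. drive_tool: Moves the arm, as the interface text tells. Its arguments: {"type":"object","properties":{"rot":{"type":"array","items":{"type":"array","items":{"type":"number"}}},"translation":{"type":"array","items":{"type":"array","items":{"type":"number"}}},"jaw":{"type":"array","items":{"type":"number"}},"newtons":{"type":"number"}},"required":["rot","translation","jaw"]}

```bash
mkdir -p pics; cat > h.py <<'E'
import numpy as np, cv2
from rig import robot
def ray(p,uv):
    M=np.array(p["world_to_cam"]);R,t=M[:3,:3],M[:3,3]
    d=np.array([(uv[0]-p["cx"])/p["fx"],-(uv[1]-p["cy"])/p["fy"],-1.])
    return -R.T@t, R.T@d/np.linalg.norm(d)
def atz(p,uv,z):
    c,d=ray(p,uv); return c+d*(z-c[2])/d[2]
def tri(L):
    A=np.zeros((3,3));b=np.zeros(3)
    for p,uv in L:
        c,d=ray(p,uv);P=np.eye(3)-np.outer(d,d);A+=P;b+=P@c
    x=np.linalg.solve(A,b)
    return x,[round(float(np.linalg.norm((np.eye(3)-np.outer(d,d))@(x-c))),1) for c,d in (ray(*l) for l in L)]
def proj(p,X):
    M=np.array(p["world_to_cam"]);c=M[:3,:3]@np.array(X,float)+M[:3,3]
    return p["cx"]+p["fx"]*c[0]/-c[2], p["cy"]-p["fy"]*c[1]/-c[2]
def save(p,n,box=None,s=1):
    f=cv2.cvtColor(p["frame"],cv2.COLOR_RGB2BGR)
    if box: f=f[box[1]:box[3],box[0]:box[2]]
    cv2.imwrite("pics/"+n,cv2.resize(f,None,fx=s,fy=s,interpolation=cv2.INTER_CUBIC))
E
python3 - <<'E'
from h import *
np.set_printoptions(precision=1,suppress=True)
P={n:robot.read_camera(n) for n in("top","side","wrist")}
print(robot.grip_depth, {k:v for k,v in robot.get_obs().items() if k in("t","position","ee_rot","width")})
for n,p in P.items():
    print(n,[k for k in p],ray(p,(256,192)))
    for nm in("transformer","blue_front","orange_drawer","blue_drawer"):
        print(nm,[(np.round(r["extent"]),round(r["confidence"],2)) for r in robot.regions_of(p,nm)[:6]])
        if nm in("transformer","blue_front"): print("  pt",[(np.round(r["location"],1),round(r["confidence"],2)) for r in robot.spot_point(p,nm)[:6]])
f=np.vstack([P["top"]["frame"],P["side"]["frame"]])
cv2.imwrite("pics/a.png",cv2.resize(np.hstack([P["top"]["frame"],P["side"]["frame"]])[:,:,::-1],(800,300)))
save(P["top"],"top.png",None,1.5);save(P["side"],"side.png",None,1.5)
E
```

```text
18.700000000000003 {'t': 0.15, 'position': array([233.5, 606. , 230.5]), 'ee_rot': array([-0. ,  0.2,  1. , -0. ]), 'width': 85.50870520417318}
top ['frame', 'fx', 'fy', 'cx', 'cy', 'world_to_cam', 'shot'] (array([ 381.5,   19.5, 1411. ]), array([ 0.1, -0. , -1. ]))
transformer [(array([358., 175., 372., 195.]), 0.61), (array([250., 226., 261., 237.]), 0.61), (array([328., 174., 341., 181.]), 0.58), (array([274., 145., 289., 156.]), 0.55)]
  pt [(array([365.2, 183.4]), 0.84), (array([278.5, 152.4]), 0.74), (array([335.1, 178.3]), 0.63), (array([255.3, 231.5]), 0.62), (array([338.5, 200. ]), 0.61), (array([239.4, 163.7]), 0.47)]
blue_front [(array([223., 154., 255., 171.]), 0.51)]
  pt [(array([238.7, 163.9]), 0.73)]
orange_drawer [(array([139., 159., 169., 170.]), 0.76)]
blue_drawer [(array([221., 158., 257., 169.]), 0.72)]
side ['frame', 'fx', 'fy', 'cx', 'cy', 'world_to_cam', 'shot'] (array([  12. , -770.8,  617.5]), array([ 0.4,  0.7, -0.5]))
transformer [(array([329., 250., 357., 281.]), 0.91), (array([305., 190., 326., 211.]), 0.85), (array([295., 242., 310., 262.]), 0.81), (array([314., 230., 330., 250.]), 0.6), (array([219., 203., 232., 220.]), 0.47)]
  pt [(array([343.7, 271.7]), 0.87), (array([323.6, 248.7]), 0.77), (array([302.5, 257.9]), 0.73), (array([311.9, 208.5]), 0.6), (array([224.9, 210.5]), 0.59)]
blue_front [(array([266., 165., 292., 190.]), 0.94)]
  pt [(array([277.4, 176.6]), 0.95)]
orange_drawer [(array([229., 136., 246., 155.]), 0.66)]
blue_drawer [(array([261., 162., 292., 191.]), 0.82)]
wrist ['frame', 'fx', 'fy', 'cx', 'cy', 'world_to_cam', 'shot'] (array([157.7, 635.7, 373.5]), array([ 0.3, -0.1, -0.9]))
transformer []
  pt []
blue_front []
  pt []
orange_drawer []
blue_drawer []
```

View pics/top.png

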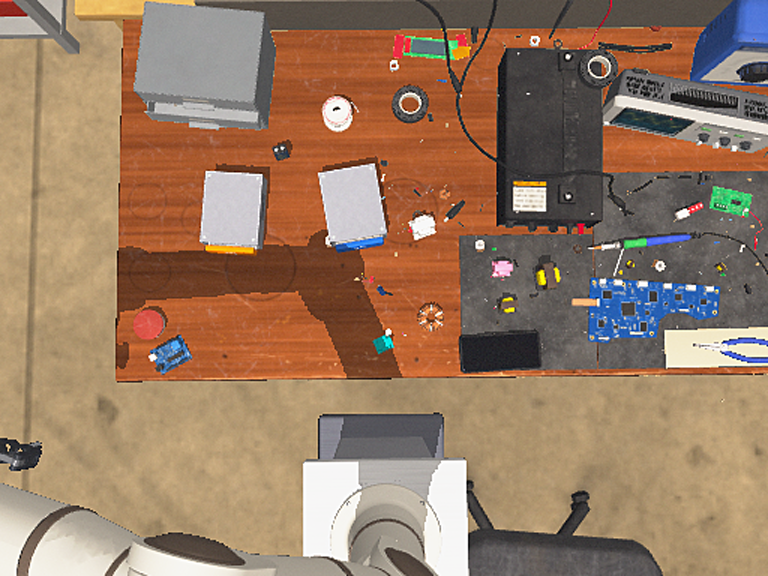

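View pics/side.png

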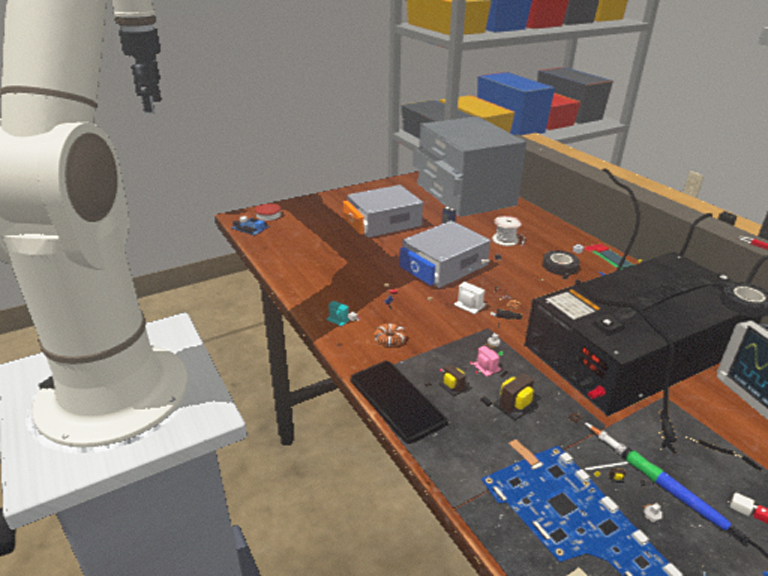

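The top picture (1.5x) shows the blue drawer at (358,242) and the orange one at (230,248). There are two yellow-coil transformers: a big one at top px (365,183) / side (344,272), and a smaller one at top (338,200) / side (302,258). The smaller one fits the description. I'll measure it and confirm with one crop.

```bash
python3 - <<'E'
from h import *
np.set_printoptions(precision=1,suppress=True)
t=robot.read_camera("top");s=robot.read_camera("side")
for n,a,b in(("small",(338.5,200),(302.5,257.9)),("big",(365.2,183.4),(343.7,271.7)),("blue",(238.7,163.9),(277.4,176.6))):
    print(n,tri([(t,a),(s,b)]), "side ray z3",atz(s,b,3 if n!="blue" else 32))
for r in robot.regions_of(t,"orange_drawer")[:1]+robot.regions_of(t,"blue_drawer")[:1]: 
    print(r["extent"],atz(t,((r["extent"][0]+r["extent"][2])/2,r["extent"][3]),54))
# blue cabinet roof corners in top (display px/1.5), z 64
for c in((318,169),(378,163),(386,233),(330,241)): print(atz(t,(c[0]/1.5,c[1]/1.5),64))
print("small size: foot ext side/top scale", t["fx"]/1411)
a=cv2.resize(t["frame"][150:220,300:400],(600,420),interpolation=2);
b=cv2.resize(s["frame"][230:290,280:370],(600,400)[:2],interpolation=2)
save(t,"c1.png",(310,150,400,220),4.4)
f=np.vstack([cv2.resize(t["frame"][160:215,315:390],None,fx=5,fy=5,interpolation=2),cv2.resize(s["frame"][230:290,285:360],None,fx=5,fy=5,interpolation=2)])
cv2.imwrite("pics/crop.png",f[:,:,::-1])
E
```

```text
small (array([ 455.9, -248.2,   -3.6]), [4.2, 4.2]) side ray z3 [ 447.2 -252.1    3. ]
big (array([ 506.6, -330.7,   -2.5]), [2.3, 2.3]) side ray z3 [ 500.  -333.6    3. ]
blue (array([568.9,  46. ,  29.8]), [1.7, 1.7]) side ray z3 [568.3  42.3  32. ]
[139.0, 160.1, 170.9, 171.6] [544.5 288.1  54. ]
[220.2, 158.1, 257.2, 167.7] [553.1  46.5  54. ]
[713.4 122.1  64. ]
[724.   6.  64.]
[587.   -7.7  64. ]
[572.8  99.8  64. ]
small size: foot ext side/top scale 0.3351901628283274
```

View pics/crop.png

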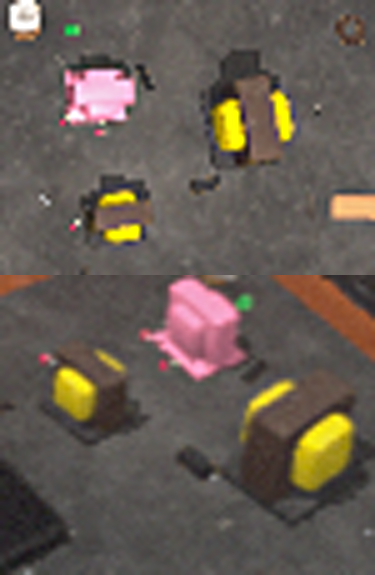

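The crop confirms it: the small yellow-coil transformer (lower left in both views) is the one wanted, and the big one is its look-alike. Its core lies nearly along world y. The blue front is at about (567,44), with a yaw of about 7.5°.

```bash
python3 - <<'E'
from h import *
from scipy.spatial.transform import Rotation as R
o=robot.get_obs();q=o["ee_rot"];print(o["position"],R.from_quat(np.r_[q[1:],q[0]]).as_matrix().round(3))
E
```

```text
[233.66191852 606.58637346 231.34115753] [[-0.933  0.36  -0.   ]
 [ 0.36   0.933  0.   ]
 [ 0.     0.    -1.   ]]
```

>>> {"op": "drive_tool", "data": {
  "rot": [
    [0, 0, 5],
    [0, 0, 10],
    [0, 0, 15],
    [0, 0, 20],
    [0, 0, 25],
    [0, 0, 28.6],
    [0, 0, 28.6],
    [0, 0, 28.6],
    [0, 0, 28.6],
    [0, 0, 28.6]
  ],
  "translation": [
    [1.4, -3.8, -0.5],
    [2.8, -7.7, -1],
    [4.2, -11.6, -1.5],
    [5.6, -15.5, -2],
    [7, -19.3, -2.5],
    [8.4, -23.2, -3],
    [9.8, -27, -3.5],
    [11.1, -30.9, -4],
    [12.6, -34.8, -4.5],
    [14, -38.6, -5]
  ],
  "jaw": [0, 0, 0, 0, 0, 0, 0, 0, 0, 0]
}}

```text
t: 2.08
position: [374.3, 218.7, 181.5]
ee_rot: [0.001, -0.066, 0.998, 0.0]
wrist_force: [1.1, 0.9, -1.3]
width: 0.1
grasp_force: 0.0
```

>>> {"op": "drive_tool", "data": {
  "rot": [
    [0, 0, 0],
    [0, 0, 0],
    [0, 0, 0],
    [0, 0, 0],
    [0, 0, 0],
    [0, 0, 0],
    [0, 0, 0]
  ],
  "translation": [
    [1.4, -3.8, -1],
    [2.8, -7.7, -2],
    [4.2, -11.6, -3],
    [5.6, -15.5, -4],
    [7, -19.3, -5],
    [7, -19.3, -5],
    [7, -19.3, -5]
  ],
  "jaw": [0, 0, 0, 0, 0, 0, 0]
}}

```text
t: 2.67
position: [443.9, 24.7, 130.8]
ee_rot: [-0.0, -0.063, 0.998, -0.0]
wrist_force: [0.7, 0.6, -0.1]
width: 0.4
grasp_force: 0.0
```

```bash
python3 - <<'E'
from h import *
np.set_printoptions(precision=1,suppress=True)
P={n:robot.read_camera(n) for n in("wrist","side","top")}
L=[]
for n,p in P.items():
    r=robot.spot_point(p,"blue_front")
    print(n,[(x["location"],x["confidence"]) for x in r[:2]])
    if r: L.append((p,r[0]["location"])); print(atz(*L[-1],32))
print(tri(L)); save(P["wrist"],"w1.png")
E
```

```text
wrist [([255.6, 303.7], 0.77)]
[567.5  44.   32. ]
side [([276.8, 175.5], 0.94)]
[570.2  48.4  32. ]
top [([241.4, 163.1], 0.66)]
[569.4  38.8  32. ]
(array([566.9,  41.7,  35.4]), [2.7, 1.3, 3.6])
```

View pics/w1.png

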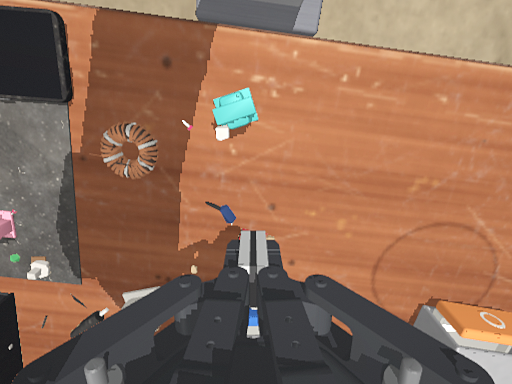

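The wrist view shows the closed fingers in front of the blue front at (255,304), with only a small blue item on the table at (225,213), clear of the path. I'll go down and press.

>>> {"op": "drive_tool", "data": {
  "rot": [
    [0, 0, 0],
    [0, 0, 0],
    [0, 0, 0],
    [0, 0, 0],
    [0, 0, 0],
    [0, 0, 0],
    [0, 0, 0]
  ],
  "translation": [
    [0, 0.3, -3.5],
    [0, 0.3, -7],
    [0.1, 0.3, -10],
    [3.5, 0.75, -10],
    [7, 1.2, -10],
    [9.5, 1.55, -10],
    [9.5, 1.55, -10]
  ],
  "jaw": [0, 0, 0, 0, 0, 0, 0]
}}

```text
t: 3.55
position: [545.2, 45.9, 32.3]
ee_rot: [0.004, -0.067, 0.998, 0.001]
wrist_force: [0.8, -0.3, 0.6]
width: 0.1
grasp_force: 0.0
```

>>> {"op": "drive_tool", "data": {
  "rot": [
    [0, 0, 0],
    [0, 0, 0],
    [0, 0, 0],
    [0, 0, 0]
  ],
  "translation": [
    [0.5, 0.07, 0],
    [1, 0.13, 0],
    [1.5, 0.2, 0],
    [1.5, 0.2, 0]
  ],
  "jaw": [0, 0, 0, 0]
}}

```text
t: 3.88
position: [553.5, 45.4, 31.4]
ee_rot: [-0.0, -0.066, 0.998, 0.0]
wrist_force: [-0.3, -0.7, 0.3]
width: -0.3
grasp_force: 0.1
```

>>> {"op": "drive_tool", "data": {
  "rot": [
    [0, 0, 0],
    [0, 0, 0],
    [0, 0, 0],
    [0, 0, 0]
  ],
  "translation": [
    [0.3, 0, 0],
    [0.6, 0, 0],
    [0.9, 0.05, 0],
    [0.9, 0.05, 0]
  ],
  "jaw": [0, 0, 0, 0]
}}

```text
t: 4.22
position: [562.7, 45.8, 31.2]
ee_rot: [-0.0, -0.066, 0.998, 0.0]
wrist_force: [-1.3, 0.7, -0.6]
width: -0.0
grasp_force: 0.9
```

>>> {"op": "drive_tool", "data": {
  "rot": [
    [0, 0, 0],
    [0, 0, 0],
    [0, 0, 0]
  ],
  "translation": [
    [0.3, 0.05, 0],
    [0.6, 0.1, 0],
    [0.6, 0.1, 0]
  ],
  "jaw": [0, 0, 0]
}}

```text
t: 4.47
position: [564.3, 46.0, 30.7]
ee_rot: [-0.005, -0.066, 0.998, -0.001]
wrist_force: [-13.3, -0.0, 11.3]
width: -0.4
grasp_force: 6.5
```

>>> {"op": "drive_tool", "data": {
  "rot": [
    [0, 0, 0],
    [0, 0, 0]
  ],
  "translation": [
    [0.3, 0.04, 0],
    [0.3, 0.04, 0]
  ],
  "jaw": [0, 0]
}}

```text
t: 4.63
position: [564.4, 46.1, 30.4]
ee_rot: [-0.007, -0.066, 0.998, -0.001]
wrist_force: [-20.1, -0.5, 15.8]
width: 0.1
grasp_force: 9.8
```

At the stop. Now I'll let go and back away 120 mm.

>>> {"op": "drive_tool", "data": {
  "rot": [
    [0, 0, 0],
    [0, 0, 0],
    [0, 0, 0],
    [0, 0, 0],
    [0, 0, 0],
    [0, 0, 0],
    [0, 0, 0],
    [0, 0, 0],
    [0, 0, 0],
    [0, 0, 0]
  ],
  "translation": [
    [-3.5, -0.5, 0],
    [-7, -0.9, 0],
    [-10.5, -1.4, 0],
    [-13, -1.7, 0],
    [-13, -1.7, 3],
    [-13, -1.7, 6],
    [-13, -5, 9],
    [-13, -8.7, 11],
    [-13, -12.5, 12],
    [-13, -16, 12]
  ],
  "jaw": [0, 0, 0, 0, 0, 0, 0, 0, 0, 0]
}}

```text
t: 5.47
position: [444.9, -116.3, 155.2]
ee_rot: [0.004, -0.066, 0.998, -0.002]
wrist_force: [1.0, -1.3, -0.6]
width: -0.7
grasp_force: 0.0
```

```bash
python3 - <<'E'
from h import *
np.set_printoptions(precision=1,suppress=True)
P={n:robot.read_camera(n) for n in("wrist","side","top")}
print(robot.get_obs()["position"])
L=[];T=[]
for n,p in P.items():
    r=robot.spot_point(p,"blue_front")
    print(n,[(x["location"],x["confidence"]) for x in r[:2]])
    if r: L.append((p,r[0]["location"])); print(atz(*L[-1],32))
    for x in robot.spot_point(p,"transformer"): print("  tr",n,np.array(x["location"]),round(x["confidence"],2),atz(p,x["location"],3))
if len(L)>1: print(tri(L))
cv2.imwrite("pics/b.png",np.vstack([P["wrist"]["frame"][:,:,::-1],P["side"]["frame"][120:300,:,::-1]]))
E
```

```text
[ 442.7 -117.2  152.4]
wrist [([387.2, 240.7], 0.88)]
[491.2  34.1  32. ]
  tr wrist [129.5 160. ] 0.98 [ 447.3 -248.9    3. ]
  tr wrist [ 64.6 199.4] 0.96 [ 502.5 -321.6    3. ]
  tr wrist [373.6 123.5] 0.95 [375.9  -0.5   3. ]
  tr wrist [138.9 221.6] 0.8 [ 519.1 -238.7    3. ]
  tr wrist [260.8 295.8] 0.45 [603.  -84.9   3. ]
side [([256.6, 187.6], 0.68)]
[484.5  20.3  32. ]
  tr side [303.7 255.6] 0.78 [ 454.2 -247.2    3. ]
  tr side [322.1 244.9] 0.75 [ 514.9 -238.8    3. ]
  tr side [314.6 205.4] 0.74 [600.9 -98.    3. ]
  tr side [345.8 268.6] 0.66 [ 510.6 -328.6    3. ]
top [([244.2, 188.8], 0.61)]
[493.5  31.4  32. ]
  tr top [280.3 152.8] 0.54 [603.3 -78.1   3. ]
  tr top [363.5 184.7] 0.51 [ 504.1 -325.5    3. ]
  tr top [253.8 232.8] 0.43 [364.8   4.6   3. ]
(array([493.3,  33.8,  24.9]), [3.9, 2.7, 2.5])
```

View pics/b.png

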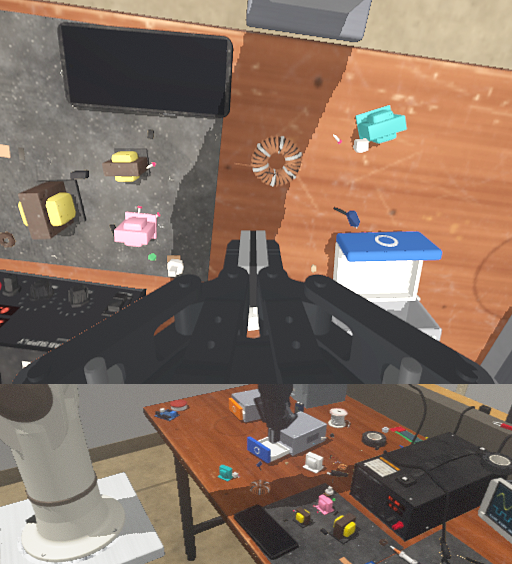

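The drawer sprang open, with its front at about (491,34). The wanted transformer is at wrist px (125,165), which is about (447,-249). I'll move above it.

>>> {"op": "drive_tool", "data": {
  "rot": [
    [0, 0, -3],
    [0, 0, -7],
    [0, 0, -7],
    [0, 0, -7],
    [0, 0, -7],
    [0, 0, -7]
  ],
  "translation": [
    [0.1, -3.5, -1],
    [0.2, -7, -2],
    [0.4, -10.5, -3],
    [0.4, -13.2, -4],
    [0.4, -13.2, -4],
    [0.4, -13.2, -4]
  ],
  "jaw": [6, 6, 6, 6, 6, 6]
}}

```text
t: 6.42
position: [445.1, -245.5, 110.3]
ee_rot: [-0.001, -0.004, 1.0, 0.0]
wrist_force: [0.3, 0.7, -0.1]
width: 60.3
grasp_force: 0.0
```

```bash
python3 - <<'E'
from h import *
np.set_printoptions(precision=1,suppress=True)
p=robot.read_camera("wrist");o=robot.get_obs();print(o["position"],o["ee_rot"],o["width"])
for x in robot.spot_point(p,"transformer"): print(np.array(x["location"]),round(x["confidence"],2),atz(p,x["location"],3))
for x in robot.regions_of(p,"transformer"): print(x["extent"],round(x["confidence"],2))
f=p["frame"].copy()
T=o["position"]
for z in (3,34):
    u=proj(p,(T[0],T[1],z));cv2.circle(f,(int(u[0]),int(u[1])),3,(0,255,0) if z==3 else (255,0,0),1);print(z,u)
cv2.imwrite("pics/w3.png",cv2.resize(f[60:300,120:400,::-1],None,fx=2.5,fy=2.5,interpolation=2))
E
```

```text
[ 445.6 -244.   110.7] [-0. -0.  1.  0.] 59.89678600658394
[170.  242.7] 0.84 [ 503.3 -327.     3. ]
[260.4 256.2] 0.84 [ 518.2 -236.4    3. ]
[249.9 192.9] 0.81 [ 450.2 -247.4    3. ]
[138.4, 220.3, 190.8, 277.1] 0.68
[242.1, 244.7, 278.0, 287.9] 0.6
[227.4, 176.1, 273.5, 216.4] 0.59
3 (np.float64(253.51765274921186), np.float64(188.31276987039212))
34 (np.float64(253.67239645605346), np.float64(199.8570111786261))
```

View pics/w3.png

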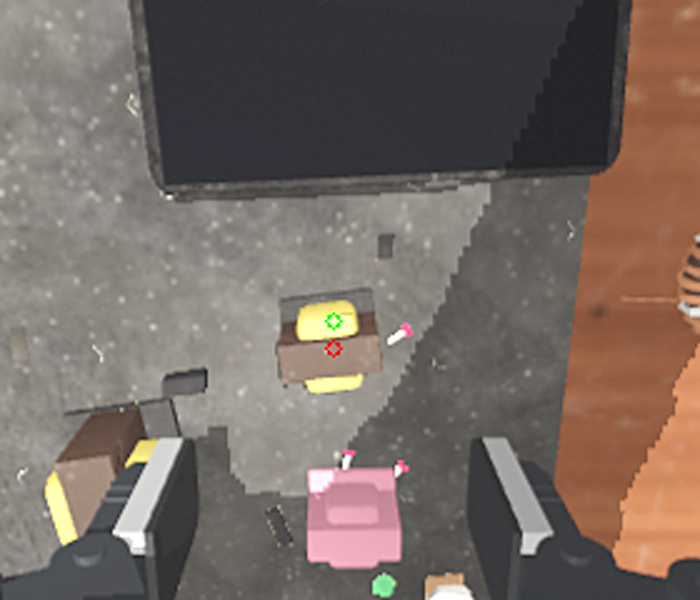

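The small transformer sits under the tool: core top at crop (330,360), turned about +7.5°. The pink one at (355,515) is clear of the fingers. I'll rotate back 7.5°, narrow the jaw to 50 mm and go down.

>>> {"op": "drive_tool", "data": {
  "rot": [
    [0, 0, 4],
    [0, 0, 7.5],
    [0, 0, 7.5],
    [0, 0, 7.5],
    [0, 0, 7.5],
    [0, 0, 7.5]
  ],
  "translation": [
    [0.4, -0.1, -2],
    [0.4, -0.1, -4.5],
    [0.4, -0.1, -7],
    [0.4, -0.1, -9],
    [0.4, -0.1, -10.4],
    [0.4, -0.1, -10.4]
  ],
  "jaw": [5, 5, 5, 5, 5, 5]
}}

```text
t: 7.07
position: [448.3, -243.1, 5.1]
ee_rot: [-0.002, -0.072, 0.997, 0.002]
wrist_force: [-0.1, 0.7, -0.3]
width: 49.7
grasp_force: 0.0
```

>>> {"op": "drive_tool", "data": {
  "rot": [
    [0, 0, 0],
    [0, 0, 0],
    [0, 0, 0],
    [0, 0, 0],
    [0, 0, 0],
    [0, 0, 0]
  ],
  "translation": [
    [0, 0, 0],
    [0, 0, 0],
    [0, 0, 0],
    [0, 0, 0],
    [0, 0, 0],
    [0, 0, 0]
  ],
  "jaw": [2.5, 2.5, 2.5, 2.5, 2.5, 2.5],
  "newtons": 30
}}

```text
t: 7.57
position: [450.1, -246.3, 7.9]
ee_rot: [0.0, -0.07, 0.998, -0.0]
wrist_force: [0.8, -0.8, 1.9]
width: 33.9
grasp_force: 32.0
```

>>> {"op": "drive_tool", "data": {
  "rot": [
    [0, 0, 0],
    [0, 0, 0],
    [0, 0, 0],
    [0, 0, 0],
    [0, 0, 0],
    [0, 0, 0],
    [0, 0, 0],
    [0, 0, 0],
    [0, 0, 0],
    [0, 0, 0]
  ],
  "translation": [
    [0, 0, 2],
    [0, 0, 5],
    [0, 0, 8],
    [0.8, 2.5, 10.5],
    [2, 6, 10.5],
    [3.1, 9.6, 10.5],
    [4.2, 13.3, 10.5],
    [5.3, 17, 10.5],
    [6.4, 20.7, 10.5],
    [7.5, 24.4, 10.5]
  ],
  "jaw": [2.5, 2.5, 2.5, 2.5, 2.5, 2.5, 2.5, 2.5, 2.5, 2.5]
}}

```text
t: 8.4
position: [524.9, -0.5, 112.7]
ee_rot: [0.0, -0.07, 0.998, -0.0]
wrist_force: [0.4, 0.0, -0.3]
width: 33.8
grasp_force: 31.6
```

>>> {"op": "drive_tool", "data": {
  "rot": [
    [0, 0, 0],
    [0, 0, 0],
    [0, 0, 0],
    [0, 0, 0]
  ],
  "translation": [
    [0.6, 2.1, 0],
    [1.2, 4.2, 0],
    [1.2, 4.2, 0],
    [1.2, 4.2, 0]
  ],
  "jaw": [2.5, 2.5, 2.5, 2.5]
}}

```text
t: 8.73
position: [536.7, 41.6, 112.4]
ee_rot: [0.0, -0.072, 0.997, 0.0]
wrist_force: [-0.9, -0.9, -1.4]
width: 34.0
grasp_force: 31.5
```

```bash
python3 - <<'E'
from h import *
np.set_printoptions(precision=1,suppress=True)
p=robot.read_camera("wrist");o=robot.get_obs();print(o["position"],o["ee_rot"],o["width"],o["grasp_force"])
for x in robot.spot_point(p,"blue_front"): print(np.array(x["location"]),round(x["confidence"],2),atz(p,x["location"],32))
save(p,"w4.png")
E
```

```text
[536.4  39.8 112.2] [-0.  -0.1  1.  -0. ] 33.98477448327858 31.509388089179993
[247.4 143.6] 0.61 [492.3  31.7  32. ]
```

View pics/w4.png

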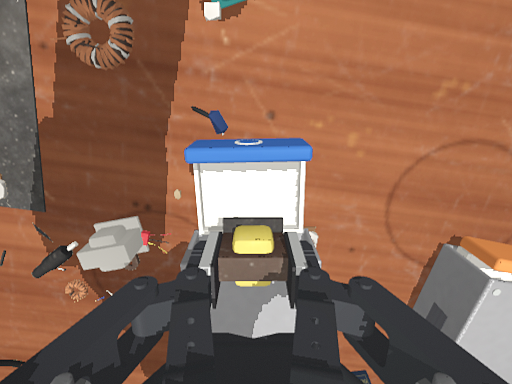

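The transformer is held at wrist px (252,255) over the open tray, whose columns run 195–305, well aligned. I'll lower it in.

>>> {"op": "drive_tool", "data": {
  "rot": [
    [0, 0, 0],
    [0, 0, 0],
    [0, 0, 0],
    [0, 0, 0],
    [0, 0, 0],
    [0, 0, 0],
    [0, 0, 0]
  ],
  "translation": [
    [0, -0.1, -2.5],
    [0, -0.1, -5],
    [0, -0.1, -7],
    [0, -0.1, -8],
    [0, -0.1, -8.5],
    [0, -0.1, -8.8],
    [0, -0.1, -8.8]
  ],
  "jaw": [2.5, 2.5, 2.5, 2.5, 2.5, 2.5, 2.5]
}}

```text
t: 9.42
position: [536.9, 38.4, 24.5]
ee_rot: [0.0, -0.07, 0.998, -0.0]
wrist_force: [-0.4, -1.1, -0.7]
width: 33.8
grasp_force: 31.5
```

>>> {"op": "drive_tool", "data": {
  "rot": [
    [0, 0, 0],
    [0, 0, 0],
    [0, 0, 0]
  ],
  "translation": [
    [0, 0, -0.15],
    [0, 0, -0.3],
    [0, 0, -0.3]
  ],
  "jaw": [2.5, 2.5, 2.5]
}}

```text
t: 9.67
position: [537.2, 38.9, 21.9]
ee_rot: [0.001, -0.07, 0.998, -0.0]
wrist_force: [-0.9, 0.9, 0.9]
width: 34.2
grasp_force: 31.5
```

>>> {"op": "drive_tool", "data": {
  "rot": [
    [0, 0, 0],
    [0, 0, 0],
    [0, 0, 0],
    [0, 0, 0],
    [0, 0, 0],
    [0, 0, 0],
    [0, 0, 0],
    [0, 0, 0]
  ],
  "translation": [
    [0, 0, 0],
    [0, 0, 0],
    [0, 0, 0],
    [0, 0, 0],
    [0, 0, 1.5],
    [0, 0, 4],
    [0, 0, 7],
    [0, 0, 10]
  ],
  "jaw": [4.6, 4.6, 4.6, 4.6, 4.6, 4.6, 4.6, 4.6]
}}

```text
t: 10.33
position: [535.9, 39.0, 121.9]
ee_rot: [-0.001, -0.07, 0.998, 0.0]
wrist_force: [0.9, -0.3, 0.2]
width: 46.1
grasp_force: 0.0
```

>>> {"op": "drive_tool", "data": {
  "rot": [
    [0, 0, 0],
    [0, 0, 0],
    [0, 0, 0],
    [0, 0, 0],
    [0, 0, 0],
    [0, 0, 0]
  ],
  "translation": [
    [-3, -0.4, 0],
    [-6, -0.8, 0],
    [-9, -1.2, 0],
    [-10.5, -1.4, 0],
    [-10.5, -1.4, 0],
    [-10.5, -1.4, 0]
  ],
  "jaw": [0, 0, 0, 0, 0, 0]
}}

```text
t: 10.83
position: [431.6, 24.8, 121.7]
ee_rot: [0.0, -0.07, 0.998, -0.0]
wrist_force: [1.4, -0.2, -0.6]
width: 0.2
grasp_force: 0.0
```

```bash
python3 - <<'E'
from h import *
np.set_printoptions(precision=1,suppress=True)
p=robot.read_camera("wrist");s=robot.read_camera("side");o=robot.get_obs();print(o["position"],o["width"])
for x in robot.spot_point(p,"blue_front"): print(np.array(x["location"]),round(x["confidence"],2),atz(p,x["location"],32))
cv2.imwrite("pics/e.png",np.vstack([p["frame"],cv2.resize(s["frame"][140:240,200:380],(378,210),interpolation=2) if 0 else cv2.resize(s["frame"][130:210,220:420],(512,205),interpolation=2)])[:,:,::-1])
E
```

```text
[433.3  25.2 121.8] 0.06627247705987252
```

View pics/e.png

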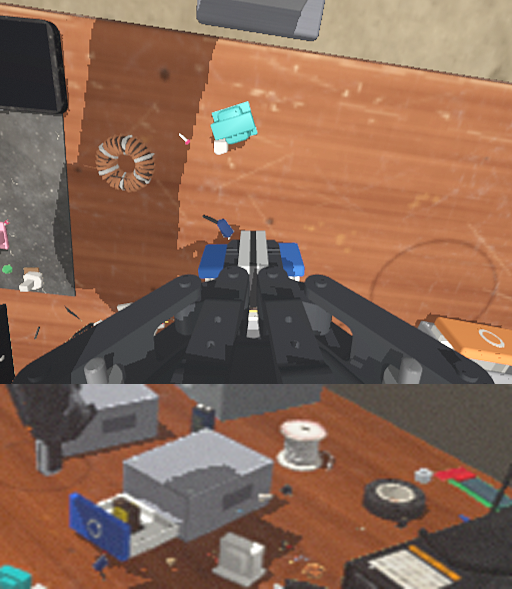

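The side view shows the transformer standing in the open tray. Now I'll lower in front of it and press it shut gently.

>>> {"op": "drive_tool", "data": {
  "rot": [
    [0, 0, 0],
    [0, 0, 0],
    [0, 0, 0],
    [0, 0, 0],
    [0, 0, 0],
    [0, 0, 0],
    [0, 0, 0],
    [0, 0, 0],
    [0, 0, 0]
  ],
  "translation": [
    [0, 0, -3.5],
    [0, 0, -7],
    [0, 0, -9],
    [1.5, 0.2, -9],
    [3, 0.4, -9],
    [4, 0.5, -9],
    [4.7, 0.6, -9],
    [5.3, 0.7, -9],
    [6, 0.8, -9]
  ],
  "jaw": [0, 0, 0, 0, 0, 0, 0, 0, 0]
}}

```text
t: 11.73
position: [491.2, 33.0, 31.1]
ee_rot: [-0.001, -0.07, 0.998, -0.0]
wrist_force: [-3.0, 0.6, 1.1]
width: 0.3
grasp_force: 1.0
```

>>> {"op": "drive_tool", "data": {
  "rot": [
    [0, 0, 0],
    [0, 0, 0],
    [0, 0, 0],
    [0, 0, 0],
    [0, 0, 0],
    [0, 0, 0],
    [0, 0, 0],
    [0, 0, 0],
    [0, 0, 0],
    [0, 0, 0]
  ],
  "translation": [
    [0.6, 0.08, 0],
    [1.2, 0.16, 0],
    [1.8, 0.24, 0],
    [2.4, 0.32, 0],
    [3, 0.4, 0],
    [3.6, 0.48, 0],
    [4.2, 0.56, 0],
    [4.8, 0.64, 0],
    [5.4, 0.72, 0],
    [5.4, 0.72, 0]
  ],
  "jaw": [0, 0, 0, 0, 0, 0, 0, 0, 0, 0]
}}

```text
t: 12.57
position: [547.5, 40.3, 31.5]
ee_rot: [0.001, -0.07, 0.998, 0.0]
wrist_force: [-1.6, 1.3, 0.7]
width: 0.2
grasp_force: 0.8
```

>>> {"op": "drive_tool", "data": {
  "rot": [
    [0, 0, 0],
    [0, 0, 0],
    [0, 0, 0],
    [0, 0, 0],
    [0, 0, 0],
    [0, 0, 0]
  ],
  "translation": [
    [0.5, 0.07, 0],
    [1, 0.13, 0],
    [1.5, 0.2, 0],
    [2, 0.25, 0],
    [2.4, 0.3, 0],
    [2.4, 0.3, 0]
  ],
  "jaw": [0, 0, 0, 0, 0, 0]
}}

```text
t: 13.07
position: [564.9, 42.6, 30.6]
ee_rot: [-0.005, -0.07, 0.998, -0.001]
wrist_force: [-15.1, 0.1, 12.7]
width: -0.1
grasp_force: 7.7
```

At the stop, at the same place as before. I'll let go by backing off.

>>> {"op": "drive_tool", "data": {
  "rot": [
    [0, 0, 0],
    [0, 0, 0],
    [0, 0, 0],
    [0, 0, 0],
    [0, 0, 0],
    [0, 0, 0],
    [0, 0, 0],
    [0, 0, 0],
    [0, 0, 0],
    [0, 0, 0]
  ],
  "translation": [
    [-2, -0.3, 0],
    [-5, -0.7, 0],
    [-8.5, -1.1, 0],
    [-12, -1.6, 0],
    [-12, -1.6, 3],
    [-12, -1.6, 6],
    [-12, -5, 9],
    [-12, -8.7, 11],
    [-12, -12.5, 12],
    [-12, -16, 12]
  ],
  "jaw": [0, 0, 0, 0, 0, 0, 0, 0, 0, 0]
}}

```text
t: 13.9
position: [453.6, -120.4, 155.5]
ee_rot: [0.005, -0.07, 0.998, -0.002]
wrist_force: [1.0, 0.7, -0.4]
width: -0.6
grasp_force: 0.0
```

>>> {"op": "drive_tool", "data": {
  "rot": [
    [0, 0, 0],
    [0, 0, 0],
    [0, 0, 0],
    [0, 0, 0]
  ],
  "translation": [
    [0, 0, 0],
    [0, 0, 0],
    [0, 0, 0],
    [0, 0, 0]
  ],
  "jaw": [0, 0, 0, 0]
}}

```text
t: 14.23
position: [450.3, -115.9, 151.3]
ee_rot: [0.0, -0.071, 0.997, 0.0]
wrist_force: [-0.5, -0.7, 0.2]
width: 0.2
grasp_force: 0.0
```

```bash
python3 - <<'E'
from h import *
np.set_printoptions(precision=1,suppress=True)
P={n:robot.read_camera(n) for n in("wrist","side","top")}
for n,p in P.items():
    for x in robot.spot_point(p,"blue_front")[:1]: print(n,np.array(x["location"]),round(x["confidence"],2),atz(p,x["location"],32))
f=[cv2.resize(P["side"]["frame"][110:230,190:390],(600,360)),cv2.resize(P["top"]["frame"][90:190,100:300],(600,240))]
cv2.imwrite("pics/f.png",np.vstack(f)[:,:,::-1])
E
```

```text
wrist [376.7 300.2] 0.81 [567.1  43.1  32. ]
side [278.8 176.3] 0.58 [572.9  41.7  32. ]
top [238.9 164.9] 0.68 [564.1  46.2  32. ]
```

View pics/f.png

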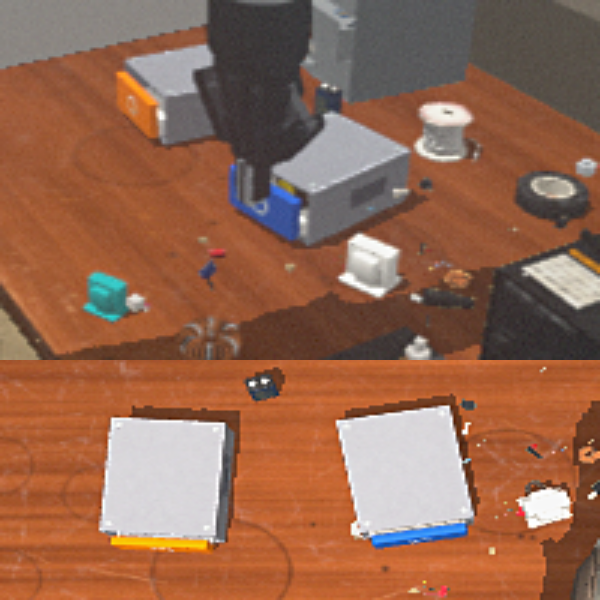

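The blue front is back at about 567, which is latched, but a yellow spot shows at crop (285,190) next to the arm. I'll move the arm out of the view and check.

>>> {"op": "drive_tool", "data": {
  "rot": [
    [0, 0, 0],
    [0, 0, 0],
    [0, 0, 0],
    [0, 0, 0],
    [0, 0, 0],
    [0, 0, 0],
    [0, 0, 0],
    [0, 0, 0],
    [0, 0, 0],
    [0, 0, 0]
  ],
  "translation": [
    [0, 1, 3],
    [0, 4, 5],
    [0, 8, 6],
    [0, 12, 6],
    [0, 16, 6],
    [0, 20, 6],
    [0, 23.5, 6],
    [0, 27, 6],
    [0, 27, 6],
    [0, 27, 6]
  ],
  "jaw": [0, 0, 0, 0, 0, 0, 0, 0, 0, 0]
}}

```text
t: 15.37
position: [449.1, 155.8, 211.3]
ee_rot: [-0.0, -0.073, 0.997, 0.0]
wrist_force: [-0.0, -0.4, -0.7]
width: 0.1
grasp_force: 0.0
```

```bash
python3 - <<'E'
from h import *
np.set_printoptions(precision=1,suppress=True)
P={n:robot.read_camera(n) for n in("wrist","side","top")}
print(robot.get_obs()["position"])
for n,p in P.items():
    for x in robot.spot_point(p,"blue_front")[:1]: print(n,np.array(x["location"]),round(x["confidence"],2),atz(p,x["location"],32))
    for x in robot.spot_point(p,"transformer"): print("  tr",np.array(x["location"]),round(x["confidence"],2),atz(p,x["location"],20))
u=np.array(proj(P["wrist"],(570,44,54))).astype(int);print(u)
x0=max(0,min(412,u[0]-50));y0=max(0,min(309,u[1]-40))
f=[cv2.resize(P["side"]["frame"][145:205,250:330],(400,300),interpolation=2),cv2.resize(P["top"]["frame"][115:175,210:290],(400,300),interpolation=2)]
f=np.vstack([np.hstack(f),np.hstack([cv2.resize(P["wrist"]["frame"][y0:y0+75,x0:x0+100],(400,300),interpolation=2),cv2.resize(P["side"]["frame"],(400,300))])])
cv2.imwrite("pics/g.png",f[:,:,::-1])
E
```

```text
[449.6 151.8 211. ]
wrist [153.7 241.3] 0.73 [562.5  44.8  32. ]
  tr [ 73.1 247. ] 0.95 [594.  -65.5  20. ]
  tr [132.   82.9] 0.88 [374.4  10.1  20. ]
  tr [158.  261.2] 0.56 [599.5  48.1  20. ]
side [276.8 177.5] 0.56 [564.   38.8  32. ]
  tr [344.6 269. ] 0.79 [ 493.7 -340.4   20. ]
  tr [321.6 247. ] 0.69 [ 495.4 -258.8   20. ]
  tr [312.5 207.9] 0.69 [ 572.6 -123.1   20. ]
  tr [227.9 212. ] 0.59 [369.4 -28.7  20. ]
  tr [287.  178.5] 0.49 [598.7  35.6  20. ]
top [239.9 164.3] 0.48 [565.9  43.3  32. ]
  tr [279.2 149.6] 0.73 [610.3 -73.8  20. ]
  tr [255.7 233.1] 0.7 [364.1  -0.8  20. ]
  tr [335.6 177.1] 0.69 [ 526.1 -239.4   20. ]
  tr [364.7 185. ] 0.53 [ 501.6 -324.9   20. ]
[146 255]
```

View pics/g.png

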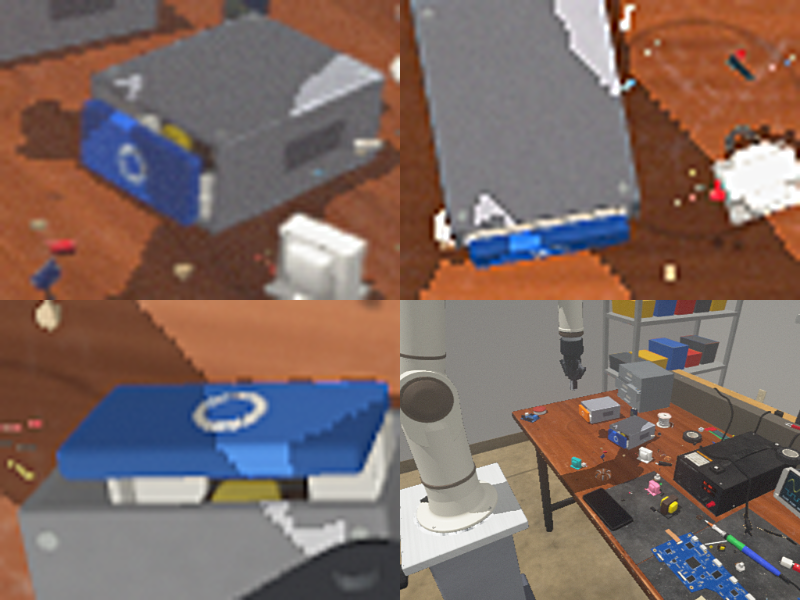

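All ten views are used up, so I'll check numerically whether the front sits where it first did, by comparing the blue pixels relative to the cabinet with the first pictures.

```bash
python3 - <<'E'
from h import *
def blue(f,box):
    h=cv2.cvtColor(f,cv2.COLOR_BGR2HSV);m=(h[...,0]>100)&(h[...,0]<125)&(h[...,1]>150)
    z=np.zeros(m.shape,bool);x0,y0,x1,y1=box;z[y0:y1,x0:x1]=m[y0:y1,x0:x1]
    n,l,s,c=cv2.connectedComponentsWithStats(z.astype(np.uint8));k=1+s[1:,4].argmax();return s[k],c[k].round(1)
for n,box,cab in(("top",(205,140,275,185),(205,105,265,150)),("side",(255,150,300,200),(295,150,332,185))):
    old=cv2.resize(cv2.imread(f"pics/{n}.png"),(512,384),interpolation=cv2.INTER_AREA)
    p=robot.read_camera(n);new=p["frame"][:,:,::-1].copy()
    print(n,"old",*blue(old,box),"new",*blue(new,box))
    # camera jitter: match static patches
    for pb in ((20,0,180,90) if n=="top" else (400,180,500,280),(395,185,480,225) if n=="top" else (270,75,350,135)):
        x0,y0,x1,y1=pb
        print("  shift",cv2.phaseCorrelate(old[y0:y1,x0:x1].mean(2),new[y0:y1,x0:x1].mean(2)))
    # predicted pixel motion per mm out along the slide
    a,b=proj(p,(567,44,32)),proj(p,(557.1,42.7,32));print("  px per 10mm out",np.subtract(b,a).round(2))
E
```

```text
top old [224 158  32  10 156] [239.4 162.6] new [224 158  32  10 157] [239.4 162.6]
  shift ((0.012181576848291797, 0.07589417103562113), 1.013066842551904)
  shift ((-0.021633617031461938, -0.001595494555086674), 0.9869286775905479)
  px per 10mm out [0.48 3.34]
side old [272 168  18  21 140] [281.3 177.5] new [267 168  13  17  75] [272.1 174.5]
  shift ((0.01731142647822992, -0.026898108496794748), 0.9779300026032406)
  shift ((0.057217178331164575, -0.01570389211737222), 0.9920673226691579)
  px per 10mm out [-2.6   1.05]
```

```bash
python3 -c "
from rig import robot
print(robot.close_job())"
```

```text
the job is handed in; nothing more can be done
None
```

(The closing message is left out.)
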